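# Prime the analyser's wash line: set the slide, hold the pump part-way

## Task

Prime the analyser's wash line: first move the grip of the channel slide along its track until its pointer stands opposite the steel index clip. Then press the pump plunger with the broad round head 12 mm down, so that the head's top is level with the steel gauge post beside it, without ever running it down to its stop, and keep it there: hold it for three seconds with the fingers and finish still holding it, not letting go. Do not press the plunger with the square head, and leave the things standing around where they are.

Things in the scene. Friction and masses are not known exactly. Their poses are not given: they have to be found in the camera images.
- slide_grip (a point): Grip of the channel slide: upright grey plastic block 24 (x) x 18 (y) x 42 mm high, with a thin pointer at its foot towards +x, on a cream base 80 x 190 mm, 14 mm high, fixed to the deck. The point lies in the grip, 44 mm above the deck, 12 mm below its top. The track runs along the point's y axis; the grip stays where it is left (about 2 N of friction).
- slide (a joint): position of the slide's grip in m, 0 to 0.12, growing along the +y axis of point slide_grip; it starts between 0 and 0.035
- index_mark (a point): nose of the dark steel index clip, a small pointed block (18 x 14 mm, 8 mm high) fixed on the slide's base beside the track, on the pointer's side (+x); its top is 22 mm above the deck. Its axes are those of slide_grip: the slide is set when the two points have the same y in these axes (the clip's point lies about 30 mm further along x).
- round_pump_top (a point): The pump to be used: cream box 100 x 115 mm, 60 mm high, fixed to the deck, with an upright spring plunger in its middle: a broad round grey head 52 mm across, 14 mm thick, on a steel stem. The point is the centre of the head's flat top, 112 mm above the deck when up; it goes down with the head. Its axes are the box's.
- round_pump (a joint): how far the round-headed plunger is pressed down, m: 0 up, 0.024 at its stop. A spring pushes it up with about 2 N at the top and 0.5 N more for every mm (about 8 N at 12 mm, 14 N at the stop)
- round_gauge (a point): top of the steel gauge post of the round-headed pump: a fixed post with a 13 mm disc on top, on the box, 45 mm from the plunger's axis towards the box's +y; its top is 100 mm above the deck, level with the head's top at 12 mm of travel
- square_pump_top (a point): The pump to be left alone, with a like gauge post: cream box 100 x 115 mm, 60 mm high, fixed to the deck, with an upright spring plunger in its middle: a small square grey head 26 x 26 mm, 14 mm thick, on a steel stem. The point is the centre of the head's flat top, 112 mm above the deck when up; it goes down with the head. Its axes are the box's.
- square_pump (a joint): how far the square-headed plunger is pressed down, m: 0 up, 0.024 at its stop
- bottle_mid (a point): bystander: closed jar with a white cap, 44 mm across, 75 mm high, standing beyond the round-headed pump; the point is at its centre
- cup_mid (a point): bystander: small plain sample cup, 36 mm across, 36 mm high, standing beyond the square-headed pump; the point is at its centre
- driver_grip (a point): bystander: black screwdriver 140 mm long lying on the robot's side of the slide; the point is at its handle
- stopper_center (a point): bystander: black rubber stopper, a disc 30 mm across and 13 mm high, beyond the slide; the point is at its centre
- tube_rack_mid (a point): bystander: grey rack 50 x 150 mm with five capped tubes, 89 mm high, at the back; the point is on its axis 45 mm up
- tray_in (a point): bystander: steel tray 90 x 140 mm, 35 mm high, at the back; the point is at the centre of its inner floor
Not all that is in view belongs to the job. Leave any pink look-alike of the part that bears round_pump_top alone. Leave any green look-alike of the part that bears square_pump_top alone.

How it is judged (in metres and radians):
On the way, in this order (a step that is already met when the one before it is completed fails the run):
1. the slide's pointer stands opposite the index clip, within 5 mm, at rest (y of slide_grip in the frame of index_mark between -0.005 and 0.005 m and velocity of joint slide between -0.01 and 0.01 m/s and value of joint round_pump below 0.004 m), for 0.2 s.
2. the round-headed plunger is held 8 to 16 mm down by the fingers for 2 s, the slide still set (y of slide_grip in the frame of index_mark between -0.005 and 0.005 m and value of joint round_pump between 0.008 and 0.016 m and contact force between the fingers and round_pump above 3 N), for 2 s.
At the end, for the whole second after the job is handed in: The slide's pointer is opposite the index clip within 5 mm, and the fingers hold the round-headed plunger 12 mm down within 4 mm, with more than 3 N on it; the square-headed plunger is up (all of step 2 and value of joint square_pump below 0.004 m); the arm keeps its last pose, push and grip.
It fails at once if the round-headed plunger is run down to its stop (beyond 21 mm) (value of joint round_pump above 0.021 m).
It fails at once if the square-headed plunger is pressed by more than 4 mm (value of joint square_pump above 0.004 m).
It fails at once if the round-headed plunger is pressed by more than 4 mm while the slide is not set (value of joint round_pump above 0.004 m and not (y of slide_grip in the frame of index_mark between -0.005 and 0.005 m)).
It fails at once if a bystander is moved by more than 25 mm (distance of any of bottle_mid, cup_mid, driver_grip, stopper_center, tube_rack_mid, tray_in from where it was at the start of the episode above 0.025 m).
It also fails if it takes over 51 s, if anything falls off the work surface, if the arm or the gripper's body presses on something with over 40 N, if the wrist force passes 120 N, or if a joint passes its speed limit or range.

## Robot

A 6-joint arm with a two-finger parallel gripper is mounted at the origin on the work surface. World frame = base frame: x ahead of the robot, y to its left, z up, the work surface at z = 0. Lengths are in m, angles in degrees, forces in N, time in s.
With the tool pointing down it reaches from about 0.375 to 0.9 m from the base axis. Payload 3.1 kg.
Tool frame: the origin (TCP) lies at the very end of the fingers, on their centre line; the grasp point (between the pads) lies 19 mm behind it; z points along the fingers, y is the direction in which the jaws open and shut (so a half turn about z gives the same grasp; the last joint's range is limited). The gripper opens to 87 mm and grips with 3 to 60 N. Pads are 19 mm wide; open, the fingers measure 117 mm over their backs; the gripper's body (75 mm by 190 mm) begins 51 mm behind the grasp point.
Start: joints at [-82.133, 30.224, 82.088, -0, 67.689, -10.227], TCP at [0.194, -0.594, 0.223] pointing down, gripper open.
Joint ranges: [-176.69, 176.69], [-43.24, 126.21], [12.49, 139.97], [-82, 262], [0, 151.66], [-163.58, 163.58]. Speed limits (degrees/s): [159.86, 159.86, 180, 180, 180, 180].

## Interface

Orientations are given as a 3x3 rotation matrix whose columns are the frame's x, y, z axes.
In Python, from rig import read_state, capture, hand_in gives the robot as it stands. The module is installed in compiled form; this text tells all that it offers.
- The arm moves only by the tool move_arm, never from a script. Its arguments are lists of equal length, an entry for each row: "linear": the shift along the tool's x, y, z in cm, a list of three; "angular": the turn, a rotation vector about the tool's x, y, z in rad, a list of three; "fingers": the gripper command: -1 is fully open, 1 is shut, values between are in proportion. In form: {"linear": [[tx, ty, tz], ...], "angular": [[wx, wy, wz], ...], "fingers": [fingers, ...]}. A call has 1 to 12 rows; each row is the pose to reach, as a shift and turn from the pose measured when the call began, along the tool's axes at that moment; what a row does not reach only later rows make up. A row lasts 1/12 s, in which the tool goes at most 41.7 mm and 7.16 degrees, less where a joint would pass 70% of its speed; a pose out of reach is approached as far as the arm can. A call with a gripper value outside its range is refused whole. The fingers move at their own pace and stop on an object; the grip force is fixed at half the most. Time passes only in rows, so rows that repeat a pose let the fingers close. It gives the time, the measured TCP pose, the force and the opening at its end, in the units of the state.
- read_state(): the state, without advancing time (a new reading comes with each control period).
- capture(name): name is "scene" or "top"; returns a dict with "color" (420x560x3 uint8, red, green, blue), "fx", "fy", "cx", "cy" (pixels), "view" (4x4, takes a point from world to camera coordinates). Camera axes: x right, y down, z forward; pixel columns grow to the right and rows downward; lengths in m; the calibration is good to about 2 mm. A picture is of the moment at which its call begins. There is no depth.
- hand_in(): hands the job in, once; it reports no verdict.
The state is a dict: "time_s": time; "joint_positions": joint angles; "qvel": joint speeds; "tau": joint torques, N m; "position": TCP position; "tcp_rot": TCP orientation; "force": force on the tool from outside, world axes, zero at the start; "moment": the same for the moment, N m; "opening": opening from 0.0 (shut) to 1.0 (fully open).
Only numpy, scipy, OpenCV 4.12 (cv2) and the standard library are available. Lean on these libraries where they do the work, as an engineer would, in place of code of your own. Each camera call takes 0.05 s, during which the arm holds its last target. There are 200 camera calls.

## Working session

There is one attempt and no reset: what is moved stays moved. The work goes in short steps, Python scripts to look and compute and a tool call to move; the robot and the scene stay as the last step left them, time stands still between calls to the robot, and variables do not carry over. Pictures are saved under pics/ and viewed, about 8 in all and at most 12, crops included, and the job is handed in when it is done.

Besides the shell and the picture viewer there is one more tool, called as name(argument=value, ...) on one line, values as JSON. move_arm: Moves the arm, as the interface text tells. Its arguments: {"type":"object","properties":{"linear":{"type":"array"},"angular":{"type":"array"},"fingers":{"type":"array"}},"required":["linear","angular","fingers"]}

```bash
mkdir -p pics; cat > h.py <<'E'
import numpy as np, cv2
from rig import read_state, capture, hand_in
def ray(c,u,v):
    R=c["view"][:3,:3];t=c["view"][:3,3]
    return -R.T@t, R.T@np.array([(u-c["cx"])/c["fx"],(v-c["cy"])/c["fy"],1])
def atz(c,u,v,z):
    o,d=ray(c,u,v); return o+d*(z-o[2])/d[2]
def proj(c,p):
    q=c["view"][:3,:3]@np.array(p)+c["view"][:3,3]; return c["fx"]*q[0]/q[2]+c["cx"],c["fy"]*q[1]/q[2]+c["cy"]
def save(n,im,crop=None,s=1):
    if crop: u0,v0,u1,v1=crop; im=im[v0:v1,u0:u1]
    cv2.imwrite("pics/"+n,cv2.resize(im[:,:,::-1],None,fx=s,fy=s,interpolation=cv2.INTER_CUBIC))
E
python3 - <<'E'
from h import *
import pickle
for n in("scene","top"):
    c=capture(n); pickle.dump({k:np.array(v) for k,v in c.items()},open(n+".pkl","wb")); save(n+"1.png",c["color"],None,1.4)
    print(n,{k:np.round(v,3).tolist() for k,v in c.items() if k!="color"})
print(read_state())
E
```

```text
scene {'fx': 528.342, 'fy': 528.342, 'cx': 273.859, 'cy': 217.218, 'view': [[0.708, 0.706, 0.007, -0.389], [0.424, -0.416, -0.805, -0.149], [-0.565, 0.572, -0.594, 1.479], [0.0, 0.0, 0.0, 1.0]]}
top {'fx': 474.353, 'fy': 474.353, 'cx': 274.331, 'cy': 203.515, 'view': [[0.013, -1.0, 0.002, -0.004], [-0.997, -0.013, -0.081, 0.574], [0.081, -0.001, -0.997, 1.209], [0.0, 0.0, 0.0, 1.0]]}
{'time_s': 0.1, 'joint_positions': array([-8.21331545e+01,  3.02737665e+01,  8.21503977e+01, -2.45290158e-03,
        6.76895280e+01, -1.02257857e+01]), 'qvel': array([ 0.01871462, -0.07534427, -0.13376683, -0.03862346,  0.06001345,
        0.00539723]), 'tau': array([-1.19935744e-04, -4.40983629e+01, -1.77151680e+01,  6.34056260e-02,
        5.33848896e-02, -4.07481366e-05]), 'position': array([ 0.1940345 , -0.59340761,  0.22166062]), 'tcp_rot': array([[ 9.50550669e-01,  3.10569362e-01, -3.10827700e-04],
       [ 3.10569359e-01, -9.50548700e-01,  1.96020609e-03],
       [ 3.13323089e-04, -1.95980877e-03, -9.99998030e-01]]), 'force': array([-0.66350508, -0.37269078,  0.70097816]), 'moment': array([ 0.02219036,  0.02608597, -0.01160123]), 'opening': 0.9999805313322959}
```

View pics/top1.png

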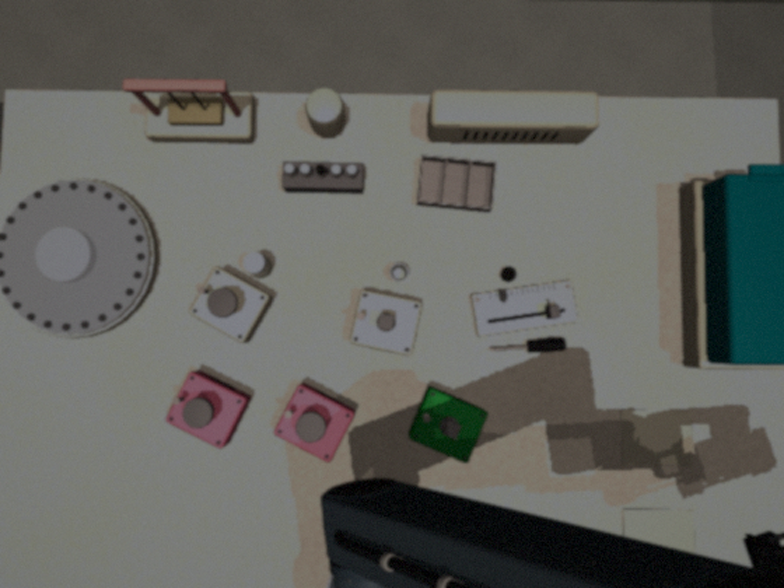

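View pics/scene1.png

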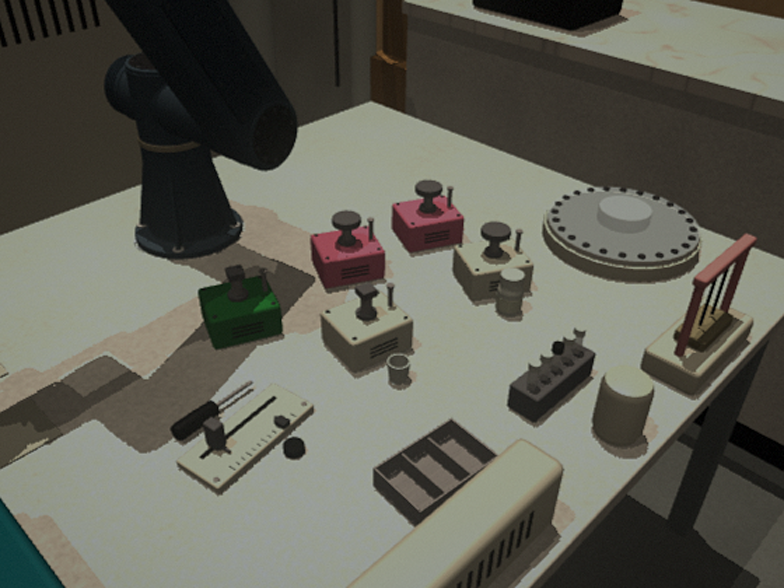

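The top picture shows the cream round pump head at (222,301), the cream square pump at (386,320), the slide grip at (556,311) and the clip at (503,295). These are pixels in the 1.4x picture. I'll crop closer.

```bash
python3 - <<'E'
from h import *
import pickle
t=pickle.load(open("top.pkl","rb"));s=pickle.load(open("scene.pkl","rb"))
def g(im): return np.clip(im.astype(float)*1.5,0,255).astype(np.uint8)
def cr(im,u,v,w,h,k): return cv2.resize(g(im)[v:v+h,u:u+w],None,fx=k,fy=k,interpolation=cv2.INTER_CUBIC)
a=cr(t["color"],330,195,90,50,8); b=cr(s["color"],120,265,110,90,7)
c=np.hstack([cr(t["color"],130,180,70,70,5),cr(s["color"],310,145,90,70,5)])
for n,i in(("a",a),("b",b),("c",c)): save("crop_%s.png"%n,i)
E
```

```text
(no output)
```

View pics/crop_a.png

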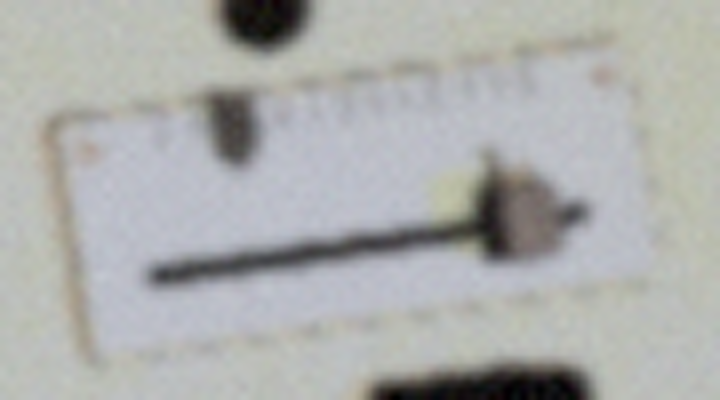

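View pics/crop_b.png

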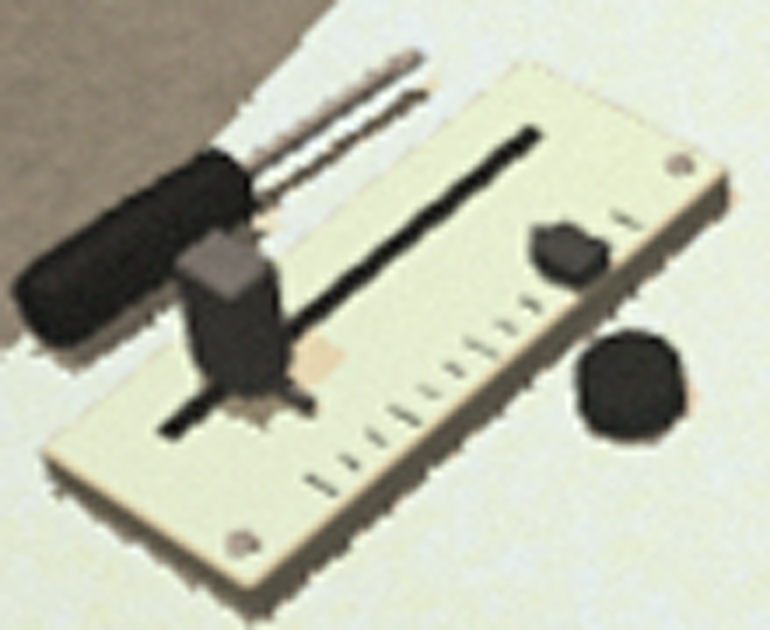

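View pics/crop_c.png

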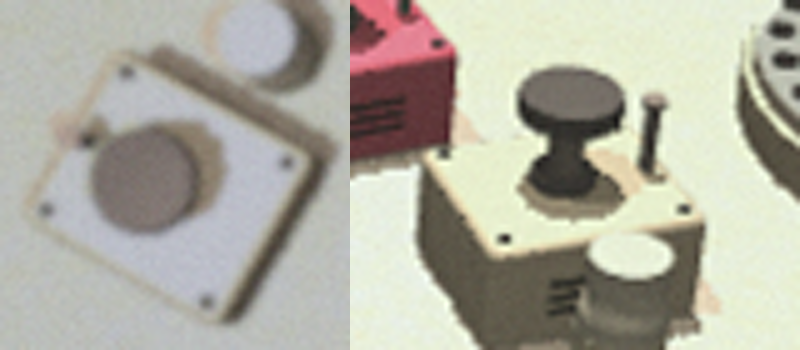

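Readings:
- **Slide crop:** base corners (52,118), (612,38), (655,280), (92,360). Grip top about (532,212), pointer tip (490,155), clip nose (237,165).
- **Scene crop:** grip top about (228,263), pointer tip (312,408).
- **Pump crop:** head centre (145,179) in the top view and (222,97) in the scene view. Gauge is to its left.

```bash
python3 - <<'E'
from h import *
import pickle
t=pickle.load(open("top.pkl","rb"));s=pickle.load(open("scene.pkl","rb"))
def P(c,u0,v0,k,x,y,z): return atz(c,u0+(x+.5)/k-.5,v0+(y+.5)/k-.5,z)
A=lambda x,y,z:P(t,330,195,8,x,y,z); B=lambda x,y,z:P(s,120,265,7,x,y,z)
C=lambda x,y,z:P(t,130,180,5,x,y,z); D=lambda x,y,z:P(s,310,145,5,x,y,z)
np.set_printoptions(precision=4,suppress=True)
L=[A(*p,.014) for p in((52,118),(612,38),(655,280),(92,360),(150,277),(590,212))]
LB=[B(*p,.014) for p in((728,180),(250,588),(42,455),(527,62),(540,130),(165,433))]
for l in (L,LB):
    y1=l[0]-l[1];y2=l[3]-l[2];y3=l[4]-l[5]
    print("base",np.array(l)[:,:2].tolist(),"yaw",[np.degrees(np.arctan2(-v[0],v[1])) for v in(y1,y2,y3)],"len",[np.linalg.norm(v) for v in(y1,y2,y3)],np.linalg.norm(l[0]-l[3]))
yaw=np.mean([np.arctan2(-v[0],v[1]) for l in(L,LB) for v in(l[0]-l[1],l[3]-l[2],l[4]-l[5])])
ex=np.array([np.cos(yaw),np.sin(yaw)]);ey=np.array([-ex[1],ex[0]])
print("yaw",np.degrees(yaw))
o=np.mean([np.mean(L[:4],0),np.mean(LB[:4],0)],0)[:2]; print("centre",o)
for n,p in dict(gripA=A(532,212,.056),gripB=B(228,263,.056),ptrA=A(490,155,.018),ptrB=B(312,408,.018),noseA=A(237,165,.022),clipA=A(235,128,.022),clipnoseB=B(535,238,.022),clipB=B(575,245,.022),drv=A(480,380,.01),stopper=A(262,10,.013)).items():
    print(n,p[:2],"local",(p[:2]-o)@ex,(p[:2]-o)@ey)
print("head",C(145,179,.112),D(222,97,.112),"gauge",D(305,100,.1))
print("box",[C(*p,.06)[:2].tolist() for p in((118,52),(312,160),(218,322),(25,208))])
E
```

```text
base [[0.5616652449363335, -0.1577489821069096], [0.5903713847648596, -0.34121494143649345], [0.5113287450929013, -0.3544919036449138], [0.48291147013843744, -0.1709672225259412], [0.5101383738887225, -0.18982959622831466], [0.5332286995903184, -0.33349230375114103]] yaw [np.float64(8.892725989282228), np.float64(8.80187605241397), np.float64(9.130828184053128)] len [np.float64(0.18569814403105755), np.float64(0.185711739251072), np.float64(0.14550648327066024)] 0.0798553625293446
base [[0.5673900794811962, -0.16003232379534832], [0.5938595183732212, -0.342270556403651], [0.5186351474044179, -0.35554012979215044], [0.4877619120073735, -0.16999236776038223], [0.5133967939271935, -0.18539579829536856], [0.5349164919577419, -0.32824848718531624]] yaw [np.float64(8.26421114597786), np.float64(9.446881066861655), np.float64(8.566769339814945)] len [np.float64(0.1841504944860493), np.float64(0.18809872051366802), np.float64(0.1444644874230832)] 0.08024866061825935
yaw 8.850548629733964
centre [ 0.5392 -0.2565]
gripA [ 0.531  -0.3037] local -0.015426349394461851 -0.04535468517967117
gripB [
[... 191 characters left out ...]
161066790368095
noseA [ 0.5466 -0.2168] local 0.013383424345270789 0.03812264435408963
clipA [ 0.5586 -0.2162] local 0.02536708988728205 0.03689733545303748
clipnoseB [ 0.5536 -0.2182] local 0.020105472978845105 0.035687596770956766
clipB [ 0.5635 -0.212 ] local 0.030864471946802308 0.04028237430044991
drv [ 0.4781 -0.2982] local -0.06682645816489552 -0.031747573665358866
stopper [ 0.5982 -0.2267] local 0.06281503675324836 0.020409935665742437
head [0.5344 0.282  0.112 ] [0.5401 0.2811 0.112 ] gauge [0.5586 0.3248 0.1   ]
box [[0.6011909292466568, 0.3103743502199815], [0.547835988466267, 0.21091705472170297], [0.4659867307044457, 0.2557443763700728], [0.5217717582266496, 0.3544131826516008]]
```

move_arm(linear=[[4, -1.7, 0.5], [8, -3.4, 1], [12, -5, 2], [16, -6.7, 3], [20, -8.4, 4], [24, -10, 5], [28, -11.7, 6], [32, -13.4, 7], [36, -15, 7], [39.5, -16.5, 7], [41.2, -17.2, 7], [41.2, -17.2, 7]], angular=[[0, 0, 0.05], [0, 0, 0.1], [0, 0, 0.159], [0, 0, 0.159], [0, 0, 0.159], [0, 0, 0.159], [0, 0, 0.159], [0, 0, 0.159], [0, 0, 0.159], [0, 0, 0.159], [0, 0, 0.159], [0, 0, 0.159]], fingers=[-1, -1, -1, -1, -1, -1, -1, -1, -1, -1, -1, -1])

```text
time_s: 1.1
position: [0.5367, -0.2965, 0.1516]
tcp_rot: [[0.987, 0.162, 0.002], [0.162, -0.987, 0.004], [0.002, -0.004, -1.0]]
force: [-0.4, -0.7, -0.7]
opening: 1.0
```

move_arm(linear=[[-0.6, 0.5, 1.5], [-0.6, 0.5, 4], [-0.6, 0.5, 7], [-0.6, 0.5, 9.5], [-0.6, 0.5, 11.3], [-0.6, 0.5, 12.1], [-0.6, 0.5, 12.1], [-0.6, 0.5, 12.1], [-0.6, 0.5, 12.1], [-0.6, 0.5, 12.1]], angular=[[0, 0, 0], [0, 0, 0], [0, 0, 0], [0, 0, 0], [0, 0, 0], [0, 0, 0], [0, 0, 0], [0, 0, 0], [0, 0, 0], [0, 0, 0]], fingers=[-1, -1, -1, -1, -1, -1, -1, -1, 0, 0])

```text
time_s: 1.93
position: [0.5327, -0.3028, 0.032]
tcp_rot: [[0.987, 0.162, 0.004], [0.162, -0.987, 0.002], [0.004, -0.001, -1.0]]
force: [-0.2, 0.1, 0.9]
opening: 0.919
```

move_arm(linear=[[0, 0, 0], [0, 0, 0], [0, 0, 0], [0, 0, 0], [0, 0, 0], [0, 0, 0], [0, 0, 0], [0, 0, 0], [0, 0, 0], [0, 0, 0]], angular=[[0, 0, 0], [0, 0, 0], [0, 0, 0], [0, 0, 0], [0, 0, 0], [0, 0, 0], [0, 0, 0], [0, 0, 0], [0, 0, 0], [0, 0, 0]], fingers=[1, 1, 1, 1, 1, 1, 1, 1, 1, 1])

```text
time_s: 2.77
position: [0.5325, -0.3021, 0.032]
tcp_rot: [[0.987, 0.162, 0.004], [0.162, -0.987, 0.003], [0.004, -0.003, -1.0]]
force: [-0.7, 2.1, 1.0]
opening: 0.203
```

move_arm(linear=[[0, -0.5, 0], [0, -1.5, 0], [0, -2.5, 0], [0, -3.5, 0], [0, -4.5, 0], [0.1, -5.5, 0], [0.1, -6.5, 0], [0.1, -7.3, 0], [0.1, -7.8, 0], [0.1, -8.1, 0], [0.1, -8.1, 0], [0.1, -8.1, 0]], angular=[[0, 0, 0], [0, 0, 0], [0, 0, 0], [0, 0, 0], [0, 0, 0], [0, 0, 0], [0, 0, 0], [0, 0, 0], [0, 0, 0], [0, 0, 0], [0, 0, 0], [0, 0, 0]], fingers=[1, 1, 1, 1, 1, 1, 1, 1, 1, 1, 1, 1])

```text
time_s: 3.77
position: [0.5194, -0.2206, 0.0319]
tcp_rot: [[0.987, 0.162, 0.001], [0.162, -0.987, 0.006], [0.002, -0.006, -1.0]]
force: [-3.2, 1.8, -2.5]
opening: 0.203
```

```bash
python3 - <<'E'
from h import *
s=capture("scene")["color"]
save("s2.png",np.clip(s*1.5,0,255).astype(np.uint8),(120,235,240,355),6)
E
```

```text
(no output)
```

View pics/s2.png

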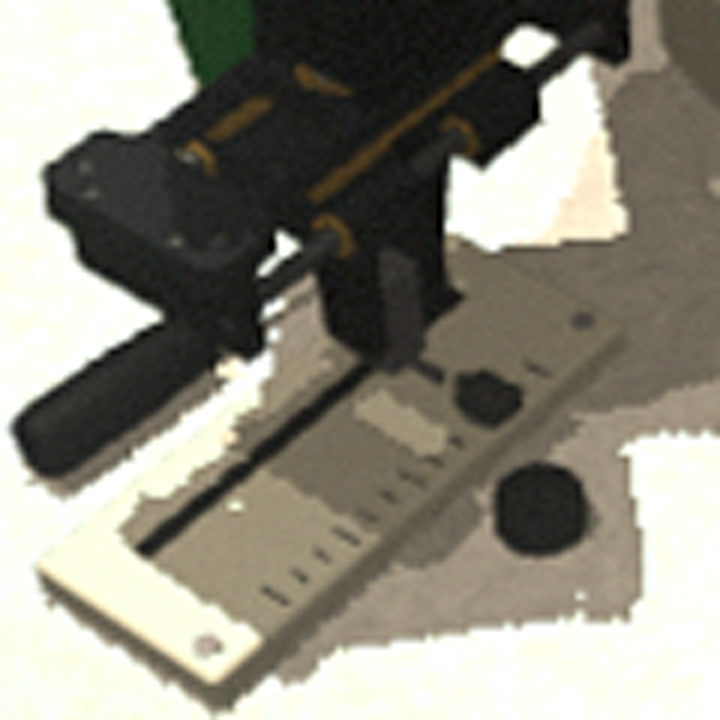

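```bash
python3 - <<'E'
from h import *
import pickle
s=pickle.load(open("scene.pkl","rb"));t=pickle.load(open("top.pkl","rb"))
y=np.radians(8.85);ex=np.array([np.cos(y),np.sin(y)]);ey=np.array([-ex[1],ex[0]]);o=np.array([.5392,-.2565])
def l(c,u0,v0,k,x,yy,z):
    p=atz(c,u0+(x+.5)/k-.5,v0+(yy+.5)/k-.5,z)[:2]-o; return np.round([p@ex*1e3,p@ey*1e3],1)
S=lambda *a:l(s,120,235,6,*a)
print("ptr base/tip",S(408,360,.017),S(442,380,.017),"clip",S(488,397,.018),"oldclip",l(s,120,265,7,570,252,.018),"A",l(t,330,195,8,235,130,.02))
print("oldptr",l(s,120,265,7,312,408,.017),"base corners now",S(218,685,.014),S(38,568,.014),S(625,335,.014),"tcp",(read_state()["position"][:2]-o)@ey)
# clip footprint projected for hypothesised y, in crop pixels
for Y in (.034,.038,.042):
  q=[]
  for z in(.014,.022):
    for dx,dy in((.013,0),(.021,.007),(.031,.007),(.031,-.007),(.021,-.007)):
      w=o+ex*(dx+.003)+ey*(Y+dy);u,v=proj(s,[*w,z]);q.append([(u-120+.5)*6-.5,(v-235+.5)*6-.5])
  q=np.array(q);print(Y,q.min(0).round(),q.max(0).round())
# segment clip dark blob in original images
for n,c,box in(("s",s,(190,290,210,310)),("t",t,(353,205,365,217))):
  g=c["color"][box[1]:box[3],box[0]:box[2]].mean(2);m=(g<(g.max()+g.min())/2)
  k,lab,st,ce=cv2.connectedComponentsWithStats(m.astype(np.uint8));i=1+np.argmax(st[1:,4]);
  u,v=ce[i]+box[:2];p=atz(c,u,v,.018)[:2]-o;print(n,st[i],u,v,"local mm",p@ex*1e3,p@ey*1e3)
E
```

```text
ptr base/tip [-4.4 37.3] [10.9 37.2] clip [28.9 39.7] oldclip [28.7 40.2] A [24.8 36.6]
oldptr [ 11.9 -42.6] base corners now [ 42.  -92.8] [-35.6 -93.8] [43.2 90.9] tcp 0.03823916715506375
0.034 [446. 379.] [503. 436.]
0.038 [454. 372.] [512. 428.]
0.042 [462. 365.] [520. 421.]
s [  6   7  14  13 124] 202.50806451612902 302.8467741935484 local mm 35.195312899511194 37.365607023310844
t [ 3  1  6 10 49] 358.61224489795916 210.0 local mm 27.13514035369384 36.719280275651585
```

The pointer is within about 2 mm of the clip in the scene view: pointer about 37.3 mm, clip about 37.4–40 mm along the base. I'll nudge it 1 mm and release.

move_arm(linear=[[0, -0.1, 0], [0, -0.1, 0], [0, -0.1, 0], [0, -0.1, 0], [0, -0.1, 0], [0, -0.1, 0], [0, -0.1, 0], [0, -0.1, 0], [0, -0.1, 0], [0, -0.1, 0]], angular=[[0, 0, 0], [0, 0, 0], [0, 0, 0], [0, 0, 0], [0, 0, 0], [0, 0, 0], [0, 0, 0], [0, 0, 0], [0, 0, 0], [0, 0, 0]], fingers=[1, 1, 1, 1, 0, 0, -0.3, -0.3, -0.3, -0.3])

```text
time_s: 4.65
position: [0.5196, -0.2199, 0.0321]
tcp_rot: [[0.987, 0.162, 0.002], [0.162, -0.987, 0.005], [0.003, -0.005, -1.0]]
force: [-0.4, 0.5, -0.0]
opening: 0.575
```

move_arm(linear=[[0, 0, 0], [0, 0, -1], [0, 0, -3], [0, 0, -6], [0, 0, -9], [0, 0, -12], [0, 0, -14], [0, -2, -15], [0, -5, -15], [0, -9, -15], [0, -13, -15], [0, -16, -15]], angular=[[0, 0, 0], [0, 0, 0], [0, 0, 0], [0, 0, 0], [0, 0, 0], [0, 0, 0], [0, 0, 0], [0, 0, 0], [0, 0, 0], [0, 0, 0], [0, 0, 0], [0, 0, 0]], fingers=[-0.3, -0.3, -0.3, -0.3, -0.3, -0.3, -0.3, -0.3, -0.3, -0.3, -0.3, -0.3])

```text
time_s: 5.65
position: [0.4919, -0.0603, 0.1837]
tcp_rot: [[0.987, 0.162, 0.002], [0.162, -0.987, 0.006], [0.003, -0.006, -1.0]]
force: [0.4, 0.7, 0.0]
opening: 0.652
```

```bash
python3 - <<'E'
from h import *
c=capture("scene");t=capture("top")
g=lambda im,u,v,w,h,k:cv2.resize(np.clip(im[v:v+h,u:u+w]*1.6,0,255).astype(np.uint8),None,fx=k,fy=k,interpolation=cv2.INTER_CUBIC)
save("s3.png",np.vstack([g(c["color"],140,265,90,60,8)[:, :720],g(t["color"],330,195,90,14,8)*0,]) if 0 else g(c["color"],140,265,90,75,8))
save("t3.png",g(t["color"],330,195,90,50,8))
print(read_state()["position"],read_state()["force"])
E
```

```text
[ 0.49084603 -0.05833128  0.18348853] [ 0.80996197 -0.3632468  -0.24123448]
```

View pics/s3.png

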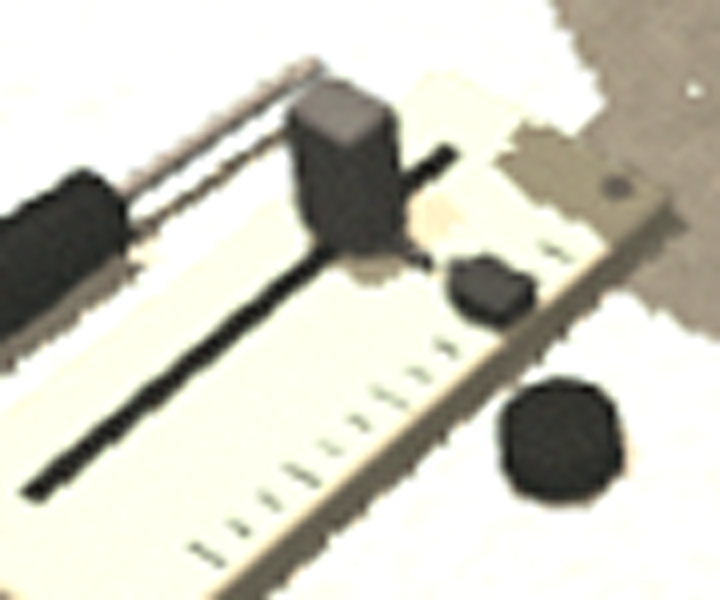

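View pics/t3.png

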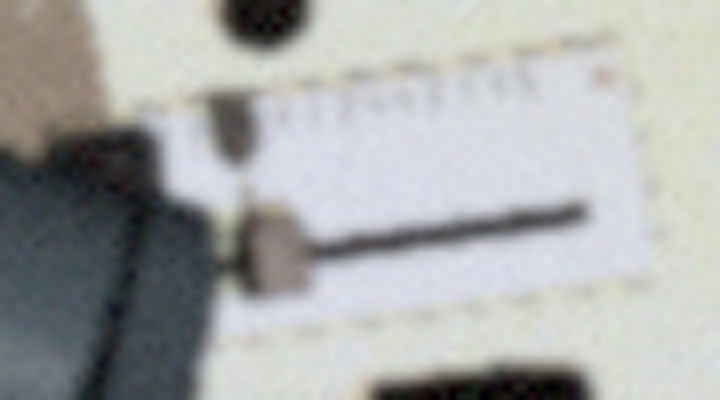

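The slide is set: the pointer lies on the clip's line to within about 2 mm in both views. Top view has the pointer at (245,190) and the nose at (237,165). Now to the pump, fingers shut.

move_arm(linear=[[0.9, -3, 0], [1.9, -6.2, 0], [2.9, -9.5, 0], [3.9, -12.8, 0], [4.9, -16, 0], [5.9, -19.3, 0], [6.9, -22.6, 0], [7.9, -25.9, 0], [8.9, -29, 0], [9.6, -31.5, 0], [10, -32.8, 0], [10, -32.8, 0]], angular=[[0, 0, 0], [0, 0, 0], [0, 0, 0], [0, 0, 0], [0, 0, 0], [0, 0, 0], [0, 0, 0], [0, 0, 0], [0, 0, 0], [0, 0, 0], [0, 0, 0], [0, 0, 0]], fingers=[1, 1, 1, 1, 1, 1, 1, 1, 1, 1, 1, 1])

```text
time_s: 6.75
position: [0.5357, 0.2839, 0.1865]
tcp_rot: [[0.986, 0.169, 0.001], [0.169, -0.986, 0.009], [0.003, -0.008, -1.0]]
force: [0.1, -1.2, -0.5]
opening: 0.005
```

```bash
python3 -c "
from h import *
s=read_state();print(s['position'],s['force'],s['opening'],s['tcp_rot'].round(3).tolist())"
```

```text
[0.53570618 0.28385263 0.18646022] [ 0.11642864 -1.19210149 -0.45952116] 0.005327589905636313 [[0.986, 0.169, 0.001], [0.169, -0.986, 0.009], [0.003, -0.008, -1.0]]
```

move_arm(linear=[[0, 0.2, 1], [0, 0.2, 2.5], [0, 0.2, 4], [0, 0.2, 5.5], [0, 0.2, 6.3], [0, 0.2, 6.8], [0, 0.2, 6.8], [0, 0.2, 6.8]], angular=[[0, 0, 0], [0, 0, 0], [0, 0, 0], [0, 0, 0], [0, 0, 0], [0, 0, 0], [0, 0, 0], [0, 0, 0]], fingers=[1, 1, 1, 1, 1, 1, 1, 1])

```text
time_s: 7.42
position: [0.5365, 0.2817, 0.1185]
tcp_rot: [[0.986, 0.168, 0.001], [0.168, -0.986, 0.008], [0.003, -0.008, -1.0]]
force: [0.4, 0.1, 0.5]
opening: 0.003
```

move_arm(linear=[[0, 0, 0.3], [0, 0, 0.6], [0, 0, 0.8], [0, 0, 0.8], [0, 0, 0.8], [0, 0, 0.8]], angular=[[0, 0, 0], [0, 0, 0], [0, 0, 0], [0, 0, 0], [0, 0, 0], [0, 0, 0]], fingers=[1, 1, 1, 1, 1, 1])

```text
time_s: 7.92
position: [0.5371, 0.2818, 0.111]
tcp_rot: [[0.986, 0.169, 0.003], [0.169, -0.986, 0.008], [0.004, -0.008, -1.0]]
force: [0.4, -0.3, 1.4]
opening: 0.007
```

move_arm(linear=[[0, 0, 0.2], [0, 0, 0.4], [0, 0, 0.6], [0, 0, 0.8], [0, 0, 1.0], [0, 0, 1.1], [0, 0, 1.1], [0, 0, 1.1], [0, 0, 1.1], [0, 0, 1.1]], angular=[[0, 0, 0], [0, 0, 0], [0, 0, 0], [0, 0, 0], [0, 0, 0], [0, 0, 0], [0, 0, 0], [0, 0, 0], [0, 0, 0], [0, 0, 0]], fingers=[1, 1, 1, 1, 1, 1, 1, 1, 1, 1])

```text
time_s: 8.75
position: [0.5372, 0.2818, 0.1006]
tcp_rot: [[0.986, 0.169, 0.003], [0.169, -0.986, 0.008], [0.005, -0.008, -1.0]]
force: [-1.1, -1.1, 7.1]
opening: 0.008
```

```bash
python3 - <<'E'
from h import *
c=capture("scene")
save("s4.png",np.clip(c["color"]*1.5,0,255).astype(np.uint8),(120,130,400,340),2.8)
s=read_state();print(s["position"],s["force"])
E
```

```text
[0.53715688 0.28182472 0.10063512] [-1.43705632 -1.32282546  6.73004036]
```

View pics/s4.png

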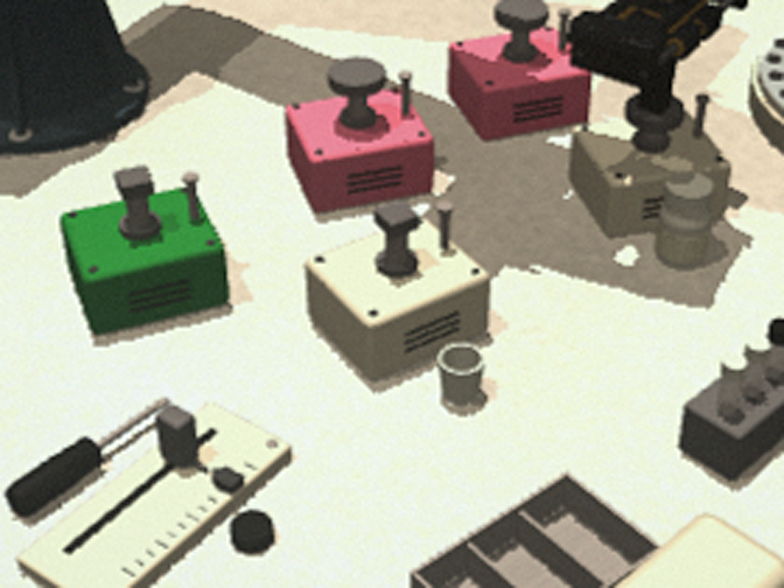

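The picture shows the fingers on the cream round head at (655,112), pressed to about gauge level. The slide is set, the square pump is up and the bystanders are in place. I'll hold for more than three seconds.

move_arm(linear=[[0, 0, 0.05], [0, 0, 0.05], [0, 0, 0.05], [0, 0, 0.05], [0, 0, 0.05], [0, 0, 0.05], [0, 0, 0.05], [0, 0, 0.05], [0, 0, 0.05], [0, 0, 0.05], [0, 0, 0.05], [0, 0, 0.05]], angular=[[0, 0, 0], [0, 0, 0], [0, 0, 0], [0, 0, 0], [0, 0, 0], [0, 0, 0], [0, 0, 0], [0, 0, 0], [0, 0, 0], [0, 0, 0], [0, 0, 0], [0, 0, 0]], fingers=[1, 1, 1, 1, 1, 1, 1, 1, 1, 1, 1, 1])

```text
time_s: 9.8
position: [0.5372, 0.2818, 0.1007]
tcp_rot: [[0.986, 0.169, 0.003], [0.169, -0.986, 0.008], [0.005, -0.007, -1.0]]
force: [-0.5, -2.1, 7.1]
opening: 0.004
```

move_arm(linear=[[0, 0, 0], [0, 0, 0], [0, 0, 0], [0, 0, 0], [0, 0, 0], [0, 0, 0], [0, 0, 0], [0, 0, 0], [0, 0, 0], [0, 0, 0], [0, 0, 0], [0, 0, 0]], angular=[[0, 0, 0], [0, 0, 0], [0, 0, 0], [0, 0, 0], [0, 0, 0], [0, 0, 0], [0, 0, 0], [0, 0, 0], [0, 0, 0], [0, 0, 0], [0, 0, 0], [0, 0, 0]], fingers=[1, 1, 1, 1, 1, 1, 1, 1, 1, 1, 1, 1])

```text
time_s: 10.8
position: [0.5372, 0.2818, 0.1013]
tcp_rot: [[0.986, 0.169, 0.004], [0.169, -0.986, 0.008], [0.005, -0.007, -1.0]]
force: [-1.0, -1.5, 7.7]
opening: 0.006
```

move_arm(linear=[[0, 0, 0], [0, 0, 0], [0, 0, 0], [0, 0, 0], [0, 0, 0], [0, 0, 0], [0, 0, 0], [0, 0, 0], [0, 0, 0], [0, 0, 0], [0, 0, 0], [0, 0, 0]], angular=[[0, 0, 0], [0, 0, 0], [0, 0, 0], [0, 0, 0], [0, 0, 0], [0, 0, 0], [0, 0, 0], [0, 0, 0], [0, 0, 0], [0, 0, 0], [0, 0, 0], [0, 0, 0]], fingers=[1, 1, 1, 1, 1, 1, 1, 1, 1, 1, 1, 1])

```text
time_s: 11.8
position: [0.5372, 0.2818, 0.1018]
tcp_rot: [[0.986, 0.169, 0.004], [0.169, -0.986, 0.008], [0.005, -0.007, -1.0]]
force: [-1.3, -1.3, 6.9]
opening: 0.005
```

move_arm(linear=[[0, 0, 0], [0, 0, 0], [0, 0, 0], [0, 0, 0], [0, 0, 0], [0, 0, 0]], angular=[[0, 0, 0], [0, 0, 0], [0, 0, 0], [0, 0, 0], [0, 0, 0], [0, 0, 0]], fingers=[1, 1, 1, 1, 1, 1])

```text
time_s: 12.3
position: [0.5371, 0.2818, 0.1022]
tcp_rot: [[0.986, 0.169, 0.004], [0.169, -0.986, 0.008], [0.005, -0.007, -1.0]]
force: [-1.0, -1.6, 6.4]
opening: 0.007
```

move_arm(linear=[[0, 0, 0.1], [0, 0, 0.2], [0, 0, 0.25], [0, 0, 0.25], [0, 0, 0.25], [0, 0, 0.25], [0, 0, 0.25], [0, 0, 0.25], [0, 0, 0.25], [0, 0, 0.25], [0, 0, 0.25], [0, 0, 0.25]], angular=[[0, 0, 0], [0, 0, 0], [0, 0, 0], [0, 0, 0], [0, 0, 0], [0, 0, 0], [0, 0, 0], [0, 0, 0], [0, 0, 0], [0, 0, 0], [0, 0, 0], [0, 0, 0]], fingers=[1, 1, 1, 1, 1, 1, 1, 1, 1, 1, 1, 1])

```text
time_s: 13.3
position: [0.5372, 0.2818, 0.1003]
tcp_rot: [[0.986, 0.169, 0.004], [0.169, -0.986, 0.008], [0.005, -0.007, -1.0]]
force: [-0.9, -2.4, 7.6]
opening: 0.005
```

```bash
python3 - <<'E'
from h import *
s=read_state();print(s["time_s"],s["position"],s["force"])
if .098<s["position"][2]<.103 and s["force"][2]>5: print("handing in",hand_in())
E
```

```text
13.3 [0.53720234 0.28181166 0.10031939] [-0.93155125 -2.37044302  7.62352202]
the job is handed in; nothing more can be done
handing in None
```

I set the slide and pressed the round-headed plunger about 12 mm. I held it there with the shut fingers for about 4.5 s and handed the job in at 13.3 s, still holding. No verdict was reported.

- **Slide:** I gripped the slide grip and moved it about 83 mm, until its pointer stood opposite the index clip. Checks in both camera views put it within about 2 mm of the clip. They disagreed slightly: the clip may lie 1–2 mm further along +y.
- **Plunger:** At the last check the fingertips were 100.3 mm above the deck, against 100 mm for the gauge post. The upward force was 7.6 N, which fits the spring at about 12 mm.
- **Drift during the hold:** The plunger crept up about 1.5 mm, because each hold call restarts from the measured pose. I corrected this before handing in, and it stayed inside the 8–16 mm band throughout.
- **Other things:** The last picture, taken just before the hold, showed the square pump up and the bystanders in view in place.

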